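# Stroke the hob's slider up to full power

## Robot

A 7-joint arm with a two-finger parallel gripper is mounted at the origin on the work surface. World frame = base frame: x ahead of the robot, y to its left, z up, the work surface at z = 0. Lengths are in mm, angles in degrees, forces in N, time in s.
With the tool pointing down it reaches from about 425 to 925 mm from the base axis. Payload 6.8 kg.
Tool frame: the origin (TCP) lies on the centre line of the jaws, within the pads' length; the fingertips stand 19 mm ahead of it and the grasp point (between the pads) is the TCP (r.finger_overhang is the distance from the TCP to the fingertips, in mm); z points along the fingers, y is the line along which they close (so a half turn about z gives the same grasp; the last joint's range is limited). The gripper opens to 88 mm and grips with 3 to 60 N. Pads are 20 mm wide; open, the fingers measure 115 mm over their backs; the gripper's body (75 mm by 178 mm) begins 61 mm behind the grasp point.
Start: joints at [62.103, 27.33, 1.283, 89.118, -0.659, 63.558, -4.761], TCP at [249.629, -627.162, 241.664] pointing down, gripper open.
Joint ranges: [-169.35, 169.35], [-19.33, 120.38], [-80.79, 83.38], [13.8, 139.57], [-78.32, 258.32], [9.67, 109.79], [-169.56, 169.56]. Speed limits (degrees/s): [136.94, 136.94, 180, 180, 180, 180, 180].

## Interface

Orientations are given as a 3x3 rotation matrix whose columns are the frame's x, y, z axes.
In Python, from station import r gives the robot as it stands.
- The arm moves only by the tool move_arm, never from a script. Its argument "increments" is one flat list of numbers, 7 for each row, row after row: the turn, a rotation vector about the tool's x, y, z in rad, then the shift along the tool's x, y, z in m, then the closure in counts, from 0 (fully open) to 255 (shut). A call has 1 to 10 rows; each row is the pose to reach, as a shift and turn from the pose commanded when the call began, along the tool's axes at that moment; what a row does not reach only later rows make up. A row lasts 1/10 s, in which the tool goes at most 50 mm and 8.59 degrees, less where a joint would pass 70% of its speed; a pose out of reach is approached as far as the arm can. A call with a gripper value outside its range is refused whole. The fingers move at their own pace and stop on an object; "grip_force" is the grip in N (left out, the last holds). Time passes only in rows, so rows that repeat a pose let the fingers close. It gives the time, the measured TCP pose, the force, the opening and the grip force at its end, in the units of the state.
- r.read_state(): the state, without advancing time (a new reading comes with each control period).
- r.camera(name): name is "scene" or "top" or "wrist"; returns (picture, depth): 384x512x3 uint8, blue, green, red; 384x512 float32, mm along the optical axis (not along the pixel's ray), 0 where there is no reading.
- r.get_calibration(name): a dict with "fov_y" (degrees; the focal length in pixels is half the picture's height over the tangent of half this angle, whatever the lens; pixels are square), "cx", "cy" (the principal point, pixels), "view" (4x4, takes a point from world to camera coordinates); the wrist camera has in their place "hand_eye" (4x4, takes a point from camera to tool coordinates, whose origin is the TCP and whose axes are the flange's). Camera axes: x right, y up, looking along -z (the intrinsics and any distortion apply to the point x, -y, -z); pixel columns grow to the right and rows downward; lengths in mm; the calibration is good to about 2 mm. A picture is of the moment at which its call begins: read the wrist's pose just before it. get_calibration takes no time and is no camera call.
- r.hand_in(): hands the job in; it is judged then, once.
Trained networks look in the newest picture that a camera, given by its name, has taken for a name from the list of things; names that differ only in an ending like _2 or _b are one class to them, and where a whole thing is asked for, a point or a joint stands for the part that bears it (a point fixed in the world has none). Each returns a list of dicts, best first, with "conf" (0 to 1); they miss things now and then, are a little off and sometimes report something else, mostly with a low value. They report only what shows in the picture. A call takes as long as a camera call.
- r.search_frame(thing, camera): "uv" ([column, row] in pixels, amid what is visible of it).
The state is a dict: "t": time; "joint_positions": joint angles; "joint_vel": joint speeds; "effort": joint torques, N m; "ee_pos": TCP position; "eef_rot": TCP orientation; "ft_force": force on the tool from outside, world axes, zero at the start; "ft_torque": the same for the moment, N m; "gripper_width": opening from 0.0 (shut) to 1.0 (fully open); "grasp_force": force on a finger pad.
Only numpy, scipy, OpenCV 4.12 (cv2) and the standard library are available. Lean on these libraries where they do the work, as an engineer would, in place of code of your own. Each camera call takes 0.05 s, during which the arm holds its last target. There are 200 camera calls.

## Task

The moka pot is ready on the portable hob, so bring the hob up to full power with its slider: lay the closed fingertips lightly on the raised rubber strip at the shortest printed bar and stroke along to the longest bar in one unbroken, gentle touch. Finish there: the program ends while the fingertips still rest lightly on the longest bar. Only touch the strip; do not press the two round keys beside it, and leave everything else standing as it is.

Things in the scene. Friction and masses are not known exactly. Their poses are not given: they have to be found in the camera images.
- hob: Portable induction hob, fixed in place: steel body 300 mm wide (its y), 380 mm deep (its x) and 60 mm high, black glass over the rear with printed cooking rings, an aluminium control band 88 mm deep along the front (its -x edge, nearest the robot). Origin at the centre of its underside, on the ledge; z up. It is turned up to 0.35 rad from square.
- slider_strip: Slider: raised black rubber strip on the control band, 184 mm long (its y), 36 mm wide (x). Nine pale bars printed across it, 18 mm apart, grow from 4 mm at the +y end (left, seen from the robot) to 24 mm at the -y end. Top level, 64 mm above the ledge, 4 mm above the band. Soft: the whole strip sinks up to 3 mm, from 0.4 N to 5 N at the stop. Origin at the centre of its top, axes as the hob.
- short_end (a point): Point on the strip's top at the shortest bar (4 mm), the start of the stroke, 72 mm to the +y side of strip_mid.
- strip_mid (a point): Centre of the strip's top; axes as the hob's (y along the strip towards the shortest bar, z up). Sinks with the strip.
- long_end (a point): Point on the strip's top at the longest bar (24 mm), the end of the stroke, 72 mm to the -y side of strip_mid.
- key_lock (a joint): Round rubber lock key, 16 mm across, 3 mm proud of the band, centred 124 mm to the +y side of strip_mid, in line with the strip. Joint value: how far it is pressed, 0 to 0.002 m. Not to be pressed.
- key_power (a joint): Round rubber on/off key, the same size, 124 mm to the -y side of strip_mid. Joint value 0 to 0.002 m pressed. Not to be pressed.
- moka_pot: Stainless moka pot, loose, standing on the hob's cooking rings about 190 mm behind the strip: 100 mm across, 186 mm tall, its black handle reaches 95 mm from its axis. Origin at the centre of its underside.
- bottle_warmer: Slim white bottle warmer, fixed, on the ledge right of the hob: 96 mm across, 130 mm tall, a feeding bottle standing in it to 205 mm, a control box and knob on its front (-x). Origin at the centre of its underside.
- warmer_knob (a joint): The grey knob on the warmer's front, 34 mm across, axis level. Joint value: its turn in rad, 0 at the start. To be left alone.
- formula_tub: Clear plastic formula container with white twist cap, loose, on the ledge left of the hob's front: 84 mm across, 125 mm tall. Origin at the centre of its underside.
- espresso_cup: White ceramic espresso cup with handle, loose, on the ledge right of the hob: 62 mm across, 58 mm tall. Origin at the centre of its underside.
- bottle_sleeve: Red silicone bottle sleeve, an upright tube, loose, on the ledge right of the hob: 66 mm across, 105 mm tall. Origin at the centre of its underside.
- saucer: Steel saucer, loose, on the ledge left of the hob: 124 mm across, 14 mm tall. Origin at the centre of its underside.
- funnel: Aluminium funnel, loose, resting mouth down on the saucer: 72 mm across the mouth, 85 mm tall. Origin at the centre of its mouth.

How it is judged:
By the outcome, as a careful person would: the job done as asked, in the order asked, and still so for the second after the job is handed in, while the arm keeps its last pose, push and grip.
It also fails if it takes over 32 s, if anything falls off the work surface, if the arm or the gripper's body presses on something with over 40 N, if the wrist force passes 120 N, or if a joint passes its speed limit or range.

## Working session

There is one attempt and no reset: what is moved stays moved. The work goes in short steps, Python scripts to look and compute and a tool call to move; the robot and the scene stay as the last step left them, time stands still between calls to the robot, and variables do not carry over. Pictures are saved under pics/ and viewed, at most 10 in all, crops included, and the job is handed in when it is done.

Besides the shell and the picture viewer there is one more tool, called as name(argument=value, ...) on one line, values as JSON. move_arm: Moves the arm, as the interface text tells. Its arguments: {"type":"object","properties":{"increments":{"type":"array"},"grip_force":{"type":"number"}},"required":["increments"]}

```bash
ls; mkdir -p pics; cat > h.py <<'E'
import numpy as np, cv2
from station import r
def px2w(name,uv,d,st=None):
    c=r.get_calibration(name); f=192/np.tan(np.radians(c["fov_y"]/2))
    p=np.array([(uv[0]-c["cx"])/f*d,-(uv[1]-c["cy"])/f*d,-d,1])
    if name=="wrist":
        p=np.array(c["hand_eye"])@p
        return np.array(st["eef_rot"])@p[:3]+np.array(st["ee_pos"])
    return (np.linalg.inv(np.array(c["view"]))@p)[:3]
E
python3 - <<'E'
from h import *
s=r.read_state(); print(s)
for n in("scene","top","wrist"):
    im,d=r.camera(n); cv2.imwrite(f"pics/{n}0.png",im); np.save(f"pics/{n}0.npy",d)
    print(n,r.get_calibration(n))
    for t in ("slider_strip","short_end","long_end","key_lock","key_power","hob","moka_pot","formula_tub","bottle_warmer"):
        q=r.search_frame(t,n)[:2]
        for k in q:
            u,v=k["uv"]; z=d[int(round(v)),int(round(u))]
            print(t,k["conf"],np.round(k["uv"],1),z,np.round(px2w(n,k["uv"],z,s),1))
a=[cv2.imread(f"pics/{n}0.png") for n in("scene","top")]
cv2.imwrite("pics/top0b.png",cv2.resize(a[1],(800,600)))
E
```

```text
pics
{'t': 0.0, 'joint_positions': array([62.10382446, 27.37430353,  1.28091294, 89.1768103 , -0.65815906,
       63.55805217, -4.76380321]), 'joint_vel': array([ 0.04130679, -0.17141065, -0.01280684, -0.08587569, -0.03611036,
       -0.06925115,  0.00229212]), 'effort': array([-1.37602474e-03, -5.82856393e+01,  1.53385878e+00, -2.72604918e+01,
       -5.44548361e-02,  1.71550107e-02,  1.71153565e-04]), 'ee_pos': array([ 249.37544305, -626.6435944 ,  240.71054384]), 'eef_rot': array([[ 9.29127837e-01,  3.69757802e-01, -7.94118852e-04],
       [ 3.69758624e-01, -9.29126489e-01,  1.58955141e-03],
       [-1.50087824e-04, -1.77052876e-03, -9.99998421e-01]]), 'ft_force': array([-0.62456039,  0.42822086, -0.34801327]), 'ft_torque': array([0.04791963, 0.06235256, 0.02787371]), 'grasp_force': 0.0, 'gripper_width': 1.000431303125708}
scene {'fov_y': 53.958902009705234, 'cx': 256.29663210340107, 'cy': 195.18764742095345, 'view': array([[ 7.18645199e-01,  6.95373148e-01, -2.29402313e-03,
        -4.01761356e+02],
       [-4.05234947e-01,  4.21473280e-01,  8.11261309e-01,
         1.69338935e+0
[... 1358 characters left out ...]
5.8 -28.3 222.8]
moka_pot 0.39 [258.7 192.6] 1235.6909 [542.1 -20.7  67.6]
formula_tub 0.94 [154.7 191. ] 1176.4293 [539.1 224.9 128.9]
formula_tub 0.35 [257.7 193.2] 1234.4858 [540.4 -18.2  68.5]
bottle_warmer 0.58 [410.1 179.7] 1149.565 [ 553.  -369.7  154.8]
wrist {'fov_y': 62.08137001700731, 'cx': 255.8750531347181, 'cy': 192.3418093326519, 'hand_eye': array([[ 4.24399795e-04,  9.61322614e-01,  2.75424493e-01,
         7.47223984e+01],
       [ 9.99999748e-01, -5.64905647e-04,  4.30814575e-04,
         4.67840623e-01],
       [ 5.69740645e-04,  2.75424240e-01, -9.61322611e-01,
        -1.42444136e+02],
       [ 0.00000000e+00,  0.00000000e+00,  0.00000000e+00,
         1.00000000e+00]])}
```

View pics/top0b.png

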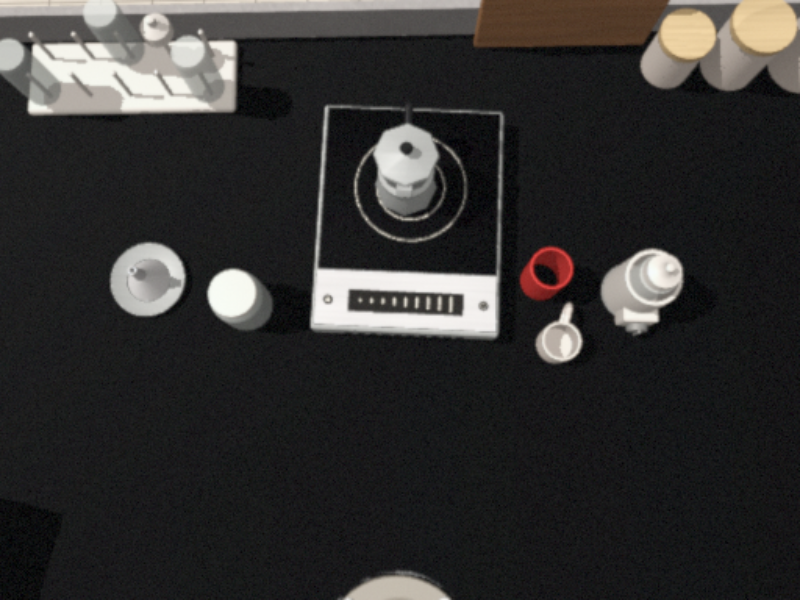

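View pics/scene0.png

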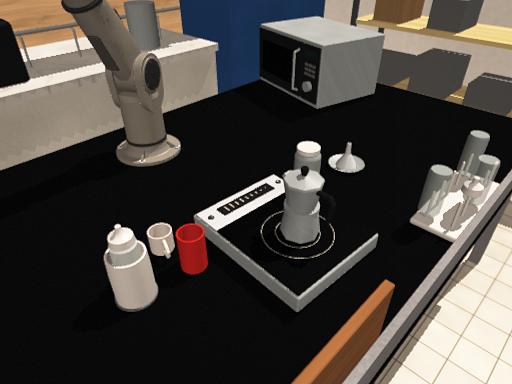

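```bash
cat >> h.py <<'E'
def ray(name,uv,z,st=None):
    a=px2w(name,uv,500,st); b=px2w(name,uv,1000,st); return a+(b-a)*(z-a[2])/(b[2]-a[2])
def strip(im,name,st=None,z=64,f=4,bars=True):
    g=cv2.resize(cv2.cvtColor(im,cv2.COLOR_BGR2GRAY),None,fx=f,fy=f,interpolation=cv2.INTER_CUBIC)
    m=(g<100).astype(np.uint8); m=cv2.morphologyEx(m,cv2.MORPH_CLOSE,np.ones((6*f,6*f)))
    out=[]
    for c in cv2.findContours(m,cv2.RETR_LIST,cv2.CHAIN_APPROX_NONE)[0]:
        if cv2.contourArea(c)<200*f*f: continue
        b=cv2.boxPoints(cv2.minAreaRect(c)); b=(b+.5)/f-.5
        w=np.array([ray(name,p,z,st) for p in b]); e=[np.linalg.norm(w[i]-w[i-1]) for i in (1,2)]
        L,S=max(e),min(e)
        if 150<L<220 and 25<S<50:
            i=1 if e[0]>e[1] else 2; d=w[i]-w[i-1]; d*=np.sign(d[1])/np.linalg.norm(d)
            out.append((w.mean(0),np.degrees(np.arctan2(-d[0],d[1])),L,S,b.mean(0)))
    return out
E
python3 - <<'E'
from h import *
im=cv2.imread("pics/top0.png")
for n in("top","scene"):
    for o in strip(cv2.imread(f"pics/{n}0.png"),n): print(n,[np.round(x,2) for x in o])
d=np.load("pics/top0.npy")
print(np.median([px2w("top",(u,193),d[193,u])[2] for u in range(230,290)]))
E
```

```text
top [array([540.6 , -22.83,  64.  ]), np.float64(-3.24), np.float64(181.28), np.float64(33.02), array([259.59, 193.42], dtype=float32)]
64.82064712084241
```

move_arm(increments=[0,0,0.02,0.015,-0.015,0,255,0,0,0.045,0.045,-0.045,0,255,0,0,0.07,0.076,-0.076,0,255,0,0,0.095,0.107,-0.106,0,255,0,0,0.12,0.138,-0.137,0,255,0,0,0.15,0.169,-0.167,0,255,0,0,0.18,0.2,-0.198,0,255,0,0,0.21,0.231,-0.228,0,255,0,0,0.235,0.262,-0.259,0,255,0,0,0.26,0.293,-0.29,0,255], grip_force=10)

```text
t: 2.5
ee_pos: [415.2, -247.8, 242.0]
eef_rot: [[0.993, 0.117, 0.001], [0.117, -0.993, -0.0], [0.001, 0.001, -1.0]]
ft_force: [0.5, -0.2, -0.2]
gripper_width: 0.129
grasp_force: 0.0
```

move_arm(increments=[0,0,0.02,0.022,-0.038,0,255,0,0,0.045,0.044,-0.076,0,255,0,0,0.07,0.066,-0.114,0.005,255,0,0,0.095,0.088,-0.152,0.015,255,0,0,0.12,0.11,-0.19,0.03,255,0,0,0.145,0.132,-0.226,0.043,255,0,0,0.165,0.149,-0.255,0.053,255,0,0,0.175,0.16,-0.273,0.059,255,0,0,0.175,0.1647,-0.2809,0.0617,255,0,0,0.175,0.1647,-0.2809,0.0617,255])

```text
t: 3.5
ee_pos: [544.9, 50.0, 179.7]
eef_rot: [[0.999, -0.054, -0.0], [-0.054, -0.999, 0.0], [-0.001, -0.0, -1.0]]
ft_force: [-0.0, -0.9, 0.0]
gripper_width: 0.004
grasp_force: 0.0
```

```bash
python3 - <<'E'
from h import *
s=r.read_state(); im,d=r.camera("wrist"); cv2.imwrite("pics/w1.png",im); np.save("pics/w1.npy",d)
print(s["t"],s["ee_pos"],s["eef_rot"],s["ft_force"],s["gripper_width"])
for f in (2,4):
  for o in strip(im,"wrist",s,f=f): 
    print([np.round(x,2) for x in o]); u,v=o[4].astype(int); print(np.round(px2w("wrist",o[4],np.median(d[v-3:v+4,u-20:u+20]),s),1))
E
```

```text
3.5 [544.90862738  49.95077508 179.67997071] [[ 9.98534191e-01 -5.41223649e-02 -4.89684793e-04]
 [-5.41222476e-02 -9.98534286e-01  2.49659344e-04]
 [-5.02479210e-04 -2.22790549e-04 -9.99999849e-01]] [-0.03898637 -0.89324317  0.03032455] 0.004416452431175535
[array([539.42, -23.53,  64.  ]), np.float64(-3.07), np.float64(180.92), np.float64(36.58), array([342.5 , 194.75], dtype=float32)]
[539.7 -23.6  63.7]
[array([539.65, -23.39,  64.  ]), np.float64(-3.3), np.float64(181.33), np.float64(36.24), array([342.31, 194.5 ], dtype=float32)]
[539.9 -23.5  63.6]
```

View pics/w1.png

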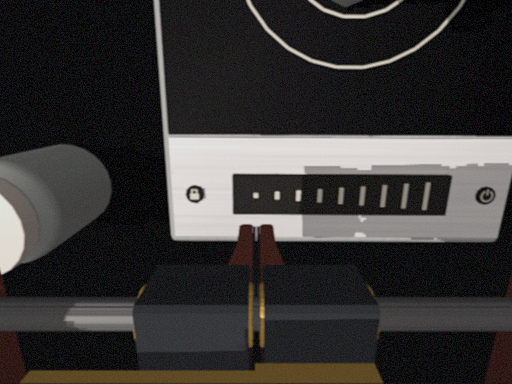

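move_arm(increments=[0,0,0,-0.001,0.0005,0.01,255,0,0,0,-0.001,0.0005,0.03,255,0,0,0,-0.001,0.0005,0.055,255,0,0,0,-0.001,0.0005,0.075,255,0,0,0,-0.001,0.0005,0.086,255,0,0,0,-0.001,0.0005,0.09,255,0,0,0,-0.001,0.0005,0.09,255,0,0,0,-0.001,0.0005,0.09,255])

```text
t: 4.35
ee_pos: [544.4, 48.5, 90.8]
eef_rot: [[0.998, -0.057, 0.001], [-0.057, -0.998, 0.0], [0.001, -0.0, -1.0]]
ft_force: [0.2, -0.1, 0.0]
gripper_width: 0.006
grasp_force: 0.0
```

```bash
python3 - <<'E'
from h import *
for i in range(6):
    s=r.read_state(); im,d=r.camera("wrist"); print(s["t"],np.round(s["ee_pos"],2),np.round(s["ft_force"],2),np.round(s["ft_torque"],3))
print(np.round(s["eef_rot"],4))
cv2.imwrite("pics/w2.png",im)
for f in (2,4):
  for o in strip(im,"wrist",s,f=f): print([np.round(x,2) for x in o])
E
```

```text
4.35 [544.45  48.48  90.78] [ 0.16 -0.11  0.01] [0.062 0.008 0.017]
4.4 [544.55  48.59  90.91] [ 0.12 -0.47 -0.9 ] [ 0.014 -0.018  0.037]
4.45 [544.51  48.64  90.89] [-0.11  0.52 -0.5 ] [0.044 0.061 0.051]
4.5 [544.46  48.69  90.81] [-0.   -0.67 -0.65] [ 0.065 -0.02   0.004]
4.55 [544.31  48.67  90.66] [ 0.24  0.18 -0.01] [0.004 0.016 0.052]
4.6 [544.21  48.66  90.53] [ 0.26 -1.32  0.77] [ 0.06  -0.039  0.022]
[[ 9.984e-01 -5.620e-02  1.100e-03]
 [-5.620e-02 -9.984e-01  1.000e-04]
 [ 1.100e-03 -1.000e-04 -1.000e+00]]
```

View pics/w2.png

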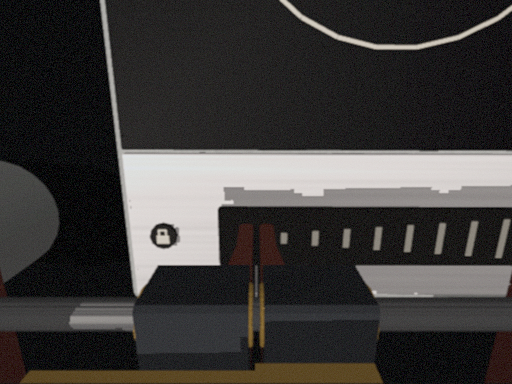

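```bash
python3 - <<'E'
from h import *
S=[dict(ee_pos=[544.91,49.95,179.68],eef_rot=[[.99853,-.05412,-.0005],[-.05412,-.99853,.00025],[-.0005,-.0002,-1]]),dict(ee_pos=[544.21,48.66,90.53],eef_rot=[[.9984,-.0562,.0011],[-.0562,-.9984,.0001],[.0011,-.0001,-1]])]
for n,name,st,(r0,r1,c0,c1),tip in(("w1","wrist",S[0],(178,212,240,445),0),("w2","wrist",S[1],(212,264,275,510),0),("top0","top",None,(185,202,225,293),0)):
    im=cv2.imread(f"pics/{n}.png"); g=cv2.resize(cv2.cvtColor(im,6),None,fx=4,fy=4,interpolation=cv2.INTER_CUBIC)
    sub=g[r0*4:r1*4,c0*4:c1*4]; k,l,s,c=cv2.connectedComponentsWithStats((sub>85).astype(np.uint8))
    for i in np.argsort(c[:,0]):
        if i and s[i,4]>60 and s[i,2]<80:
            uv=(c[i]+.5)/4-.5+[c0,r0]; print(n,np.round(uv,1),s[i,4]//16,np.round(ray(name,uv,64,st),1))
E
```

```text
w1 [255.4 195. ] 38 [543.5  49.9  64. ]
w1 [276.7 195. ] 56 [542.5  31.9  64. ]
w1 [297.9 195.1] 70 [541.5  14.   64. ]
w1 [319.3 195.2] 65 [540.4  -4.   64. ]
w1 [340.6 195.4] 81 [539.3 -21.9  64. ]
w1 [361.9 195.4] 94 [538.3 -39.9  64. ]
w1 [383.2 195.6] 108 [537.2 -57.8  64. ]
w1 [404.5 195.5] 122 [536.3 -75.8  64. ]
w1 [425.8 195.7] 137 [535.2 -93.7  64. ]
w2 [283.5 237.8] 72 [542.7  32.2  64. ]
w2 [314.7 237.8] 99 [541.7  14.3  64. ]
w2 [346.  237.9] 124 [540.6  -3.6  64. ]
w2 [377.2 238.1] 154 [539.5 -21.5  64. ]
w2 [408.5 238.1] 182 [538.5 -39.5  64. ]
w2 [439.8 238.1] 209 [537.5 -57.4  64. ]
w2 [471.1 238.1] 237 [536.5 -75.4  64. ]
w2 [502.3 238.2] 262 [535.4 -93.3  64. ]
top0 [230.1 191.6] 9 [546.2  50.4  64. ]
top0 [237.4 191.9] 11 [545.2  32.3  64. ]
top0 [244.6 192.2] 14 [544.1  14.2  64. ]
top0 [251.9 192.5] 19 [543.2  -3.9  64. ]
top0 [259.1 192.9] 22 [541.9 -21.8  64. ]
top0 [266.4 193.1] 24 [541.1 -39.8  64. ]
top0 [273.6 193.5] 28 [539.9 -57.8  64. ]
top0 [280.9 193.7] 32 [539.  -75.7  64. ]
```

move_arm(increments=[0,0,0,0,-0.0015,0,255,0,0,0,0,-0.0015,0.003,255,0,0,0,0,-0.0015,0.006,255,0,0,0,0,-0.0015,0.006,255,0,0,0,0,-0.0015,0.006,255])

```text
t: 5.15
ee_pos: [543.8, 50.1, 83.7]
eef_rot: [[0.998, -0.056, -0.001], [-0.056, -0.998, -0.0], [-0.001, 0.0, -1.0]]
ft_force: [-0.4, 0.4, 0.1]
gripper_width: 0.01
grasp_force: 0.0
```

```bash
cat > rd.py <<'E'
from h import *
F=[];P=[]
for i in range(10):
    s=r.read_state(); r.camera("wrist"); F.append(np.r_[s["ft_force"],s["ft_torque"]]);P.append(s["ee_pos"])
print(s["t"],np.round(np.mean(P,0),2),np.round(np.std(P,0),2),"F",np.round(np.mean(F,0),2),np.round(np.std(F,0),2), np.round(np.array(s["effort"]),2))
E
python3 rd.py
```

```text
5.6 [543.91  50.09  83.94] [0.06 0.02 0.09] F [ 0.15  0.14 -0.02  0.02  0.01 -0.01] [0.49 0.35 0.39 0.02 0.02 0.03] [ 0.000e+00 -5.060e+01 -2.320e+00 -1.937e+01  2.000e-02 -7.000e-02
  0.000e+00]
```

move_arm(increments=[0,0,0,0,0,0.0005,255,0,0,0,0,0,0.001,255])

```text
t: 5.85
ee_pos: [544.0, 50.1, 83.0]
eef_rot: [[0.998, -0.056, 0.0], [-0.056, -0.998, 0.0], [0.0, -0.0, -1.0]]
ft_force: [-0.5, -0.3, 0.5]
gripper_width: 0.004
grasp_force: 0.5
```

```bash
python3 rd.py
```

```text
6.3 [544.    50.13  83.01] [0.01 0.02 0.02] F [-0.1   0.17  1.18  0.02  0.03 -0.  ] [0.54 0.34 0.56 0.03 0.03 0.03] [-4.000e-02 -5.010e+01 -2.320e+00 -1.904e+01  1.000e-02 -8.000e-02
  0.000e+00]
```

move_arm(increments=[0,0,0,0,0,0.0003,255,0,0,0,0,0,0.0006,255])

```text
t: 6.55
ee_pos: [544.0, 50.1, 82.4]
eef_rot: [[0.998, -0.056, 0.0], [-0.056, -0.998, 0.0], [0.0, -0.0, -1.0]]
ft_force: [-0.7, 0.2, 2.0]
gripper_width: 0.002
grasp_force: 0.9
```

```bash
python3 rd.py
```

```text
7.0 [543.99  50.12  82.4 ] [0.02 0.02 0.01] F [-0.14 -0.36  2.02  0.01  0.04  0.02] [0.53 0.36 0.44 0.02 0.04 0.02] [ -0.07 -49.66  -2.32 -18.76  -0.    -0.09   0.  ]
```

move_arm(increments=[0,0,0,0,0.001,0,255,0,0,0,0,0.003,0,255,0,0,0,0,0.006,0,255,0,0,0,0,0.01,0,255,0,0,0,0,0.014,0,255,0,0,0,0,0.018,0,255,0,0,0,0,0.022,0,255,0,0,0,0,0.026,0,255,0,0,0,0,0.03,0,255,0,0,0,0,0.034,0,255])

```text
t: 8.05
ee_pos: [542.0, 15.8, 82.4]
eef_rot: [[0.998, -0.056, 0.0], [-0.056, -0.998, -0.0], [0.0, 0.0, -1.0]]
ft_force: [0.3, 1.6, 1.0]
gripper_width: 0.008
grasp_force: 1.0
```

move_arm(increments=[0,0,0,0,0.004,0,255,0,0,0,0,0.008,0,255,0,0,0,0,0.012,0,255,0,0,0,0,0.016,0,255,0,0,0,0,0.02,0,255,0,0,0,0,0.024,0,255,0,0,0,0,0.028,0,255,0,0,0,0,0.032,0,255,0,0,0,0,0.036,0,255,0,0,0,0,0.04,0,255])

```text
t: 9.05
ee_pos: [539.7, -24.1, 82.4]
eef_rot: [[0.998, -0.056, -0.0], [-0.056, -0.998, -0.0], [-0.0, 0.0, -1.0]]
ft_force: [0.4, 1.4, 2.9]
gripper_width: 0.009
grasp_force: 1.0
```

move_arm(increments=[0,0,0,0,0.004,0,255,0,0,0,0,0.008,0,255,0,0,0,0,0.012,0,255,0,0,0,0,0.016,0,255,0,0,0,0,0.02,0,255,0,0,0,0,0.024,0,255,0,0,0,0,0.028,0,255,0,0,0,0,0.032,0,255,0,0,0,0,0.036,0,255,0,0,0,0,0.04,0,255])

```text
t: 10.05
ee_pos: [537.5, -64.0, 82.4]
eef_rot: [[0.998, -0.056, 0.0], [-0.056, -0.998, 0.0], [0.0, -0.0, -1.0]]
ft_force: [0.3, 1.9, 1.8]
gripper_width: 0.004
grasp_force: 1.0
```

move_arm(increments=[0,0,0,0,0.004,0,255,0,0,0,0,0.008,0,255,0,0,0,0,0.012,0,255,0,0,0,0,0.016,0,255,0,0,0,0,0.02,0,255,0,0,0,0,0.024,0,255,0,0,0,0,0.027,0,255,0,0,0,0,0.029,0,255,0,0,0,0,0.03,0,255,0,0,0,0,0.03,0,255])

```text
t: 11.05
ee_pos: [535.8, -94.0, 82.4]
eef_rot: [[0.998, -0.056, -0.0], [-0.056, -0.998, -0.0], [-0.0, 0.0, -1.0]]
ft_force: [-0.2, 0.1, 2.8]
gripper_width: 0.006
grasp_force: 1.0
```

```bash
cat >> rd.py <<'E'
im,_=r.camera("wrist"); cv2.imwrite("pics/w3.png",im)
E
python3 rd.py
```

```text
11.5 [535.81 -93.93  82.36] [0.02 0.02 0.01] F [ 0.33 -0.61  2.05 -0.07  0.    0.  ] [0.51 0.61 0.44 0.08 0.03 0.03] [ -0.55 -49.33  -2.62 -18.6   -0.21  -0.11   0.  ]
```

View pics/w3.png

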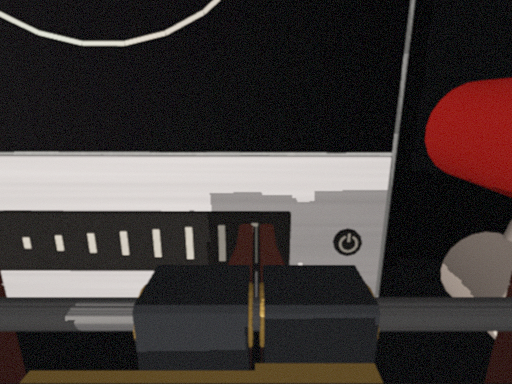

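The fingertips (257, 235) cover the longest bar at column ~255. The power key at (347, 242) is clear of the fingers, and the contact force is about 2 N.

```bash
python3 -c "
from station import r
print(r.hand_in())"
```

```text
the job is handed in; nothing more can be done
None
```

I stroked the slider from the shortest to the longest bar in one unbroken touch at about 2 N and handed the job in at about 11.5 s, with the fingertips still resting lightly on the longest bar and the two round keys untouched.

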